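# Clamp a plaque in the hinged carving jig

### The arm

A 7-joint arm with a two-finger parallel gripper is mounted at the origin on the work surface. World frame = base frame: x ahead of the robot, y to its left, z up, the work surface at z = 0. Lengths are in m, angles in rad, forces in N, time in s.
With the tool pointing down it reaches from about 0.425 to 0.875 m from the base axis. Payload 4.7 kg.
Tool frame: the origin (TCP) lies midway between the tips of the shut fingers; the grasp point (between the pads) lies 19 mm behind it; z points along the fingers, y is the line along which they close (so a half turn about z gives the same grasp; the last joint's range is limited). The gripper opens to 87 mm and grips with 3 to 60 N. Pads are 19 mm wide; open, the fingers measure 117 mm over their backs; the gripper's body (75 mm by 190 mm) begins 51 mm behind the grasp point.
Start: joints at [1.117, 0.321, -0.07, 1.45, 0.023, 1.371, -0.057], TCP at [0.293, -0.58, 0.195] pointing down, gripper open.
Joint ranges: [-2.86, 2.86], [-0.3, 2.09], [-1.38, 1.24], [0.06, 2.45], [-1.56, 4.7], [0.09, 2.05], [-2.69, 2.69]. Speed limits (rad/s): [2.57, 2.57, 3.14, 3.14, 3.14, 3.14, 3.14].

### API

Orientations are given as a rotation vector (axis times angle).
In Python, from bench import ctrl gives the robot as it stands. The module is installed in compiled form; this text tells all that it offers.
- The arm moves only by the shell command python3 -m handwheel 'ROWS' [FORCE]. ROWS is JSON, a list of rows, each a list of 7 numbers: the finger opening in m, from 0 to 0.087, then the shift along the tool's x, y, z in m, then the turn, a rotation vector about the tool's x, y, z in degrees. A call has 1 to 12 rows; each row shifts and turns the commanded pose from where the row before left it, along the tool's axes as they then stand; what a row does not reach is not made up. A row lasts 1/8 s, in which the tool goes at most 62.5 mm and 10.7 degrees, less where a joint would pass 70% of its speed; a pose out of reach is approached as far as the arm can. A call is refused whole if a number of a shift passes 0.0625 or a number of a turn 10.7, either way. A call with a gripper value outside its range is refused whole. The fingers move at their own pace and stop on an object; FORCE is the grip in N (left out, the last holds). Time passes only in rows, so rows that do not move let the fingers close. It gives the time, the measured TCP pose, the force, the opening and the grip force at its end, in the units of the state.
- ctrl.get_state(): the state, without advancing time (a new reading comes with each control period).
- ctrl.get_image(name): name is "scene" or "top"; returns (picture, depth): 400x640x3 uint8, blue, green, red; 400x640 float32, m along the optical axis (not along the pixel's ray), 0 where there is no reading.
- ctrl.camera_info(name): a dict with "intrinsics" (3x3 intrinsics, pixels), "D" ([k1, k2, p1, p2, k3] as OpenCV has them; the pictures are not rectified), "R" (3x3) and "t" (3): a world point X has camera coordinates R X + t. Camera axes: x right, y down, z forward; pixel columns grow to the right and rows downward; lengths in m; the calibration is good to about 2 mm. A picture is of the moment at which its call begins. camera_info takes no time and is no camera call.
- ctrl.close_job(): hands the job in; it is judged then, once.
The state is a dict: "time": time; "joint_positions": joint angles; "qd": joint speeds; "joint_torque": joint torques, N m; "position": TCP position; "tool_rot": TCP orientation; "ft_force": force on the tool from outside, world axes, zero at the start; "torque": the same for the moment, N m; "grip_width": opening from 0.0 (shut) to 1.0 (fully open); "grip_force": force on a finger pad.
Only numpy, scipy, OpenCV 4.12 (cv2) and the standard library are available. Lean on these libraries where they do the work, as an engineer would, in place of code of your own. Each camera call takes 0.05 s, during which the arm holds its last target. There are 200 camera calls.

### The job

Take the taller plaque out of the slotted rack, stand it upright on its long edge in the middle of the groove of the open carving jig and let go of it; then swing the jig's hinged jaw fully shut and push the locking pin from its block all the way down through the aligned holes of both jaws. Finish holding: grip the two jaws from outside between the gripper's fingers and keep them squeezed firmly shut as the program ends, without letting go. Leave the low plaque, the hammer, the tin and the whetstone where they are.

Things in the scene. Friction and masses are not known exactly. Their poses are not given: they have to be found in the camera images.
- jig: Fixed wooden clamshell jig. Origin on the bench under the groove's middle; x along the groove from hinge end to pin end, y from fixed jaw (-) to swinging jaw (+), z up. Base x -115..75, y -30..26, z 0..10 mm. Groove y -9..9, floor z=10, open above; rail on its +y side up to z=20, fixed jaw on its -y side. Hinge block x -115..-75, y -24..0, to z=62. Pin hole at x=105, y=0.
- fixed_jaw: The jig's fixed jaw (origin and axes of jig): upright board x -70..70, y -24..-9, z 10..62 mm; outer face at y=-24. Its steel ear (x 72..122, y -18..18, z 23..38) with an upright 12.5 mm hole lies under the swinging jaw's ear when that is shut.
- swing_jaw: The swinging jaw. Origin on the hinge axis at bench height, x along its board to the pin end. Board 15 mm thick (y -7.5..7.5, +y is the outer face), x 8..165, z 22..62 mm. Its steel ear (z 40..55) has an upright 12.5 mm hole at x=200, y=-16.5. A 1.5 mm cork lining covers its inner face. Shut, the board fills jig y 9..24: the jaws are 48 mm wide over their outer faces.
- swing_jaw_hinge (a point): Point on the swinging jaw's upright hinge axis, level with the jaw tops (z=62 mm); at x=-95, y=16.5 mm in the jig's frame. Shut, the swinging jaw's x axis is parallel to the jig's and it meets a stop; opening turns it counter-clockwise from above. It starts 0.5 to 0.85 rad open; friction (about 1 N at its end) keeps it where it is left, no spring.
- jig_hole (a point): Centre of the pin hole at the upper face of the swinging jaw's ear when shut (z=55 mm); fixed in the jig's frame at x=105, y=0. The axes are the jig's.
- jig_groove (a point): Middle of the groove's floor in the jig (z=10 mm).
- plaque: The taller plaque: plain pale rectangular board 110 long (x) x 14 thick (y) x 85 high (z) mm, about 0.1 kg, loose, standing on its long edge in a groove of the rack; origin at the centre of its lower edge. In the jig its lower edge rests at z=10 and its top at z=95 mm, 33 mm above the jaw tops, and it has 4 mm of play in the groove.
- low_plaque: Bystander: smaller board 75 x 15 x 55 mm standing in another groove of the rack, origin at the centre of its lower edge. Leave alone.
- rack: Fixed dark wooden rack, 130 (x) x 190 (y) x 22 (z) mm, origin under its middle. Three grooves along its x, at y = -75, 0 and 75 mm, 18 mm wide, 14 mm deep, floor at z=8 mm. Which plaque stands in which of two grooves varies.
- pin_block: Fixed wooden block 50 x 50 x 45 mm with a 13 mm upright hole in which the pin stands; origin under its middle.
- pin: Locking pin, loose, upright, about 50 g: steel shank 10 mm across, 40 long, chamfered tip; on it a wooden knob 22 mm across, 32 high. Origin at the tip, z up; the knob spans z 40..72 mm. In its block the tip is 5 mm above the bench; fully home in the jig the knob rests on the upper ear and the tip is 15 mm above the bench.
- hammer: Bystander: hammer 260 mm long lying on the bench beyond the rack. Leave alone.
- tin: Bystander: empty dark tin, 72 mm across, 85 mm high, to the left beyond the jig. Leave alone.
- whetstone: Bystander: grey stone 140 x 50 x 22 mm lying to the right. Leave alone.
Mind the look-alikes: they are no part of the job. What is shaped like the jig but blue is not meant. What is shaped like the plaque but purple is not meant.

How it is judged:
On the way, in this order (a step that is already met when the one before it is completed fails the run):
1. the taller plaque stands upright in the groove of the still open jig, let go (x of plaque in the frame of jig between -0.016 and 0.016 m and y of plaque in the frame of jig between -0.006 and 0.006 m and z of plaque in the frame of jig between 0.006 and 0.015 m and angle between plaque's own z axis and vertical below 0.14 rad and angle between the x axis of plaque and the x axis of jig, either way round below 0.12 rad and angle between the x axis of swing_jaw and the x axis of jig, either way round above 0.25 rad and contact force between the fingers and plaque below 0.1 N), for 0.2 s.
2. the swinging jaw is shut on the standing plaque (x of plaque in the frame of jig between -0.016 and 0.016 m and y of plaque in the frame of jig between -0.006 and 0.006 m and z of plaque in the frame of jig between 0.006 and 0.015 m and angle between plaque's own z axis and vertical below 0.14 rad and angle between the x axis of plaque and the x axis of jig, either way round below 0.12 rad and angle between the x axis of swing_jaw and the x axis of jig, either way round below 0.03 rad), for 0.2 s.
3. the pin is fully down through both holes, and let go (all of step 2 and horizontal distance between pin and jig_hole below 0.004 m and z of pin in the frame of jig between 0.008 and 0.019 m and angle between pin's own z axis and vertical below 0.1 rad and contact force between the fingers and pin below 0.1 N), for 0.2 s.
At the end, for the whole second after the job is handed in: Holding: fingers press each jaw with over 5 N; jaw within 0.012 rad of shut; pin in both holes (4 mm of the axis, 0.1 rad of upright, knob within 4 mm of the ear), not gripped; taller plaque upright (0.14 rad) on the groove floor, within 16 mm of its middle; bystanders unmoved (x of plaque in the frame of jig between -0.016 and 0.016 m and y of plaque in the frame of jig between -0.006 and 0.006 m and z of plaque in the frame of jig between 0.006 and 0.015 m and angle between plaque's own z axis and vertical below 0.14 rad and angle between the x axis of plaque and the x axis of jig, either way round below 0.12 rad and horizontal distance between pin and jig_hole below 0.004 m and z of pin in the frame of jig between 0.008 and 0.019 m and angle between pin's own z axis and vertical below 0.1 rad and angle between the x axis of swing_jaw and the x axis of jig, either way round below 0.012 rad and contact force between the fingers and fixed_jaw above 5 N and contact force between the fingers and swing_jaw above 5 N and contact force between the fingers and pin below 0.5 N); the arm keeps its last pose, push and grip.
It fails at once if the low plaque is moved by more than 30 mm (distance of low_plaque from where it was at the start of the episode above 0.03 m).
It fails at once if the hammer is moved by more than 30 mm (distance of hammer from where it was at the start of the episode above 0.03 m).
It fails at once if the tin is moved by more than 30 mm (distance of tin from where it was at the start of the episode above 0.03 m).
It fails at once if the whetstone is moved by more than 30 mm (distance of whetstone from where it was at the start of the episode above 0.03 m).
It also fails if it takes over 72 s, if anything falls off the work surface, if the arm or the gripper's body presses on something with over 40 N, if the wrist force passes 120 N, or if a joint passes its speed limit or range.

## Working session

There is one attempt and no reset: what is moved stays moved. The work goes in short steps, Python scripts to look and compute and a shell command to move; the robot and the scene stay as the last step left them, time stands still between calls to the robot, and variables do not carry over. Pictures are saved under pics/ and viewed, at most 10 in all, crops included, and the job is handed in when it is done.

```bash
mkdir -p pics
cat > h.py <<'E'
import numpy as np, cv2
from bench import ctrl
from scipy.spatial.transform import Rotation as R
def cam(n):
    c=ctrl.camera_info(n); return [np.array(c[k],float) for k in("intrinsics","D","R","t")]
def ray(n,uv):
    K,D,Rm,t=cam(n); p=cv2.undistortPoints(np.array(uv,float).reshape(-1,1,2),K,D)[:,0]
    return -Rm.T@t, np.c_[p,np.ones(len(p))]@Rm, p
def plane(n,uv,z):
    o,d,_=ray(n,uv); return o+d*((z-o[2])/d[:,2])[:,None]
def cloud(n,dep):
    K,D,Rm,t=cam(n); v,u=np.mgrid[:400,:640]
    o,d,_=ray(n,np.stack([u,v],-1).reshape(-1,2)); 
    return (o+d*dep.reshape(-1,1)).reshape(400,640,3)
def st():
    s=ctrl.get_state(); r=R.from_rotvec(s["tool_rot"]).as_matrix()
    print("t",round(s["time"],2),"p",np.round(s["position"],4),"x",np.round(r[:,0],3),"y",np.round(r[:,1],3),"z",np.round(r[:,2],3),"F",np.round(s["ft_force"],1),"w",round(s["grip_width"]*.087,4),"gf",round(s["grip_force"],1),"q",np.round(s["joint_positions"],2)); return s,r
E
python3 - <<'E'
from h import *
for n in("scene","top"):
    im,d=ctrl.get_image(n); cv2.imwrite(f"pics/{n}0.png",im); np.savez(f"{n}0.npz",im=im,d=d)
    K,D,Rm,t=cam(n); print(n,-Rm.T@t,Rm[2],K[0,0],(d>0).mean())
st()
E
```

```text
scene [1.04806546 0.78140075 0.86856094] [-0.38057432 -0.64996081 -0.6578101 ] 403.5526350363829 0.9961328125
top [0.40955014 0.00724439 1.51356415] [ 0.11398804 -0.00170829 -0.99348065] 484.8776402084837 0.99599609375
t 0.1 p [ 0.2928 -0.5797  0.1941] x [ 0.893  0.451 -0.   ] y [ 0.451 -0.893 -0.002] z [-0.001  0.001 -1.   ] F [-0.1 -0.8 -0.7] w 0.0873 gf 0.0 q [ 1.12  0.32 -0.07  1.45  0.02  1.37 -0.06]
```

View pics/scene0.png

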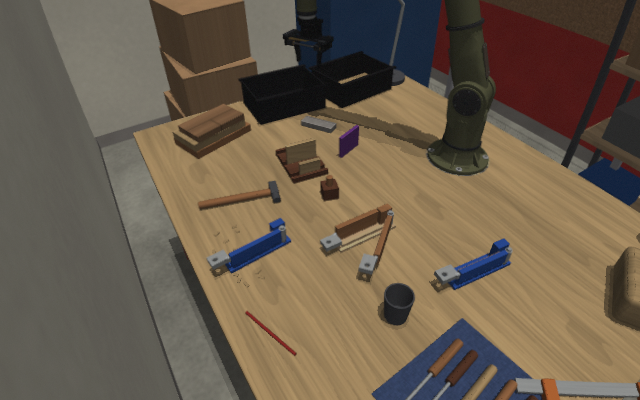

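View pics/top0.png

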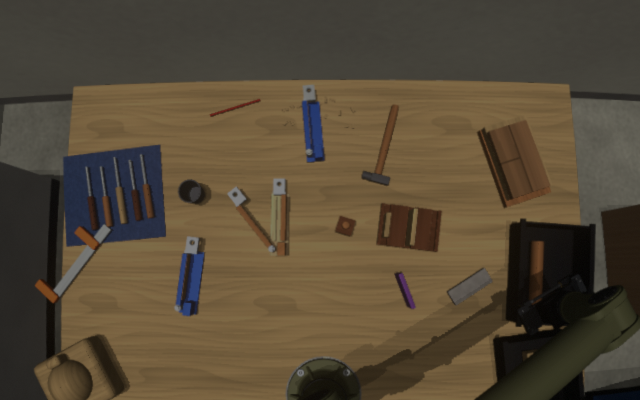

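The scene view shows the open brown jig at about (360,235), the rack at (300,160) and the pin block at (330,188). The top view shows the same things at (275,220), (409,228) and (345,226), plus the blue and purple decoys. Next I measure each one.

Run:
```python
from h import *
z=np.load("top0.npz"); im,d=z["im"],z["d"]; P=cloud("top",d); Z=P[...,2]
cv2.imwrite("pics/crop1.png",cv2.resize(im[165:265,215:450],None,fx=3.4,fy=3.4,interpolation=cv2.INTER_CUBIC))
def blob(name,u0,u1,v0,v1,lo,hi):
    m=np.zeros((400,640),bool); m[v0:v1,u0:u1]=True; m&=(Z>lo)&(Z<hi)
    n,l,s,c=cv2.connectedComponentsWithStats(m.astype(np.uint8))
    for i in range(1,n):
        if s[i,4]<12: continue
        vu=np.argwhere(l==i)[:,::-1].astype(float); zz=np.median(Z[l==i])
        q=plane("top",vu,zz)[:,:2].astype(np.float32); r=cv2.minAreaRect(q)
        print(name,"n",s[i,4],"px",c[i].round(1),"z",zz.round(4),"rect c",np.round(r[0],4),"size",np.round(r[1],4),"ang",round(r[2],1),"mean",q.mean(0).round(4))
blob("table",300,340,260,300,-.1,.02)
blob("jigtop",215,300,165,265,.05,.09)
blob("ears",215,300,165,265,.03,.05)
blob("racktall",370,450,195,260,.07,.12)
blob("racklow",370,450,195,260,.045,.07)
blob("rack",370,450,195,260,.012,.03)
blob("block",325,365,205,245,.03,.05)
blob("knob",325,365,205,245,.055,.1)
```

```text
table n 1589 px [319.5 279.4] z 0.0006 rect c [0.3517 0.0106] size [0.1212 0.1204] ang 89.7 mean [0.3518 0.0106]
jigtop n 503 px [248.5 216.7] z 0.0598 rect c [0.5325 0.2139] size [0.2268 0.0402] ang 33.3 mean [0.543  0.2241]
jigtop n 223 px [283.1 218. ] z 0.062 rect c [0.5399 0.1189] size [0.0145 0.1361] ang 88.8 mean [0.5381 0.1188]
jigtop n 113 px [281. 249.] z 0.0623 rect c [0.4451 0.125 ] size [0.0359 0.024 ] ang 0.0 mean [0.4451 0.125 ]
ears n 178 px [279.5 186.6] z 0.0385 rect c [0.6376 0.1321] size [0.0471 0.034 ] ang 0.2 mean [0.6373 0.1321]
ears n 19 px [286. 223.] z 0.042 rect c [0.5246 0.1115] size [0.055 0.   ] ang 0.1 mean [0.5246 0.1115]
racktall n 216 px [413.  226.5] z 0.0924 rect c [ 0.5087 -0.2667] size [0.0181 0.1082] ang 82.2 mean [ 0.5078 -0.2667]
racklow n 51 px [409.2 227.3] z 0.0576 rect c [ 0.5088 -0.262 ] size [0.0054 0.104 ] ang 82.2 mean [ 0.508  -0.2617]
racklow n 142 px [386.5 224.7] z 0.0618 rect c [ 0.5163 -0.1921] size [0.0167 0.0761] ang 82.5 mean [ 0.5159 -0.192 ]
rack n 182 px [380.7 223.7] z 0.0223 rect c [ 0.5227 -0.1799] size [0.0154 0.1286] ang 81.8 mean [ 0.522  -0.1795]
rack n 783 px [397.8 226.1] z 0.0221 rect c [ 0.5148 -0.2285] size [0.0705 0.1318] ang 82.5 mean [ 0.5144 -0.2327]
rack n 636 px [423.1 228.9] z 0.0223 rect c [ 0.5059 -0.3091] size [0.0623 0.1293] ang 81.2 mean [ 0.5049 -0.3116]
rack n 174 px [436.8 231. ] z 0.0219 rect c [ 0.4997 -0.3534] size [0.0166 0.1285] ang 82.3 mean [ 0.498  -0.3548]
block n 220 px [344.4 225.9] z 0.0449 rect c [ 0.5152 -0.0662] size [0.0499 0.0511] ang 71.2 mean [ 0.5144 -0.0659]
knob n 44 px [345.  224.9] z 0.0769 rect c [ 0.5148 -0.0663] size [0.0178 0.0179] ang 89.4 mean [ 0.515  -0.0661]
```

View pics/crop1.png

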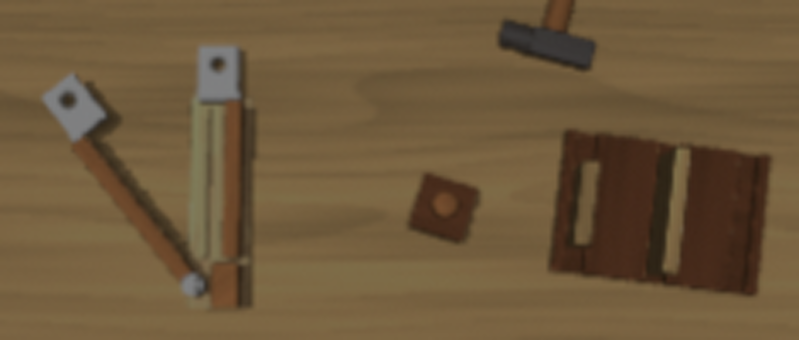

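The crop shows the swinging-jaw ear hole at crop (68,100), the fixed ear hole at (218,64), the pin knob at (445,204), the tall plaque at (678,210) in the rack's middle groove and the low plaque at (587,203). Now I fit the jig frame and cross-check it with the scene view.

Run:
```python
from h import *
z=np.load("top0.npz"); im,d=z["im"],z["d"]
g=im.max(2).astype(float)
def dark(u,v,r=4):
    s=g[v-r:v+r+1,u-r:u+r+1]; w=np.clip(np.median(s)-15-s,0,None); yy,xx=np.mgrid[v-r:v+r+1,u-r:u+r+1]
    return [(w*xx).sum()/w.sum(),(w*yy).sum()/w.sum()]
fh=dark(279,184); sh=dark(235,194); print("holes px",fh,sh)
# hole appearance is dark at upper rim
F=plane("top",[fh],.038)[0]; S=plane("top",[sh],.055)[0]; print("fixed hole",F.round(4),"swing hole",S.round(4))
M=np.array([[105,0],[0,-16.5],[-95,-12]])/1e3; W=np.array([F[:2],[.5399,.1189],[.4451,.125]])
a=M-M.mean(0); b=W-W.mean(0); th=np.arctan2((a[:,0]*b[:,1]-a[:,1]*b[:,0]).sum(),(a*b).sum())
c,s=np.cos(th),np.sin(th); Q=np.array([[c,-s],[s,c]]); O=W.mean(0)-Q@M.mean(0)
print("yaw",np.degrees(th),"O",O.round(4),"res mm",((M@Q.T+O-W)*1e3).round(1))
H=O+Q@[-.095,.0165]; v=Q.T@(S[:2]-H); print("hinge",H.round(4),"r",np.hypot(*v),"open",np.degrees(np.arctan2(v[1],v[0])-np.arctan2(-.0165,.2)))
# scene view
z=np.load("scene0.npz"); im2,d2=z["im"],z["d"]; P=cloud("scene",d2)
def jw(x,y): return O+Q@[x,y]
def rep(n,m):
    q=P[m]; r=cv2.minAreaRect(q[:,:2].astype(np.float32)); print("scene",n,len(q),np.round(r[0],4),np.round(r[1],4),round(r[2],1),q[:,2].mean().round(4))
X,Y,Z=P[...,0],P[...,1],P[...,2]
box=lambda x0,x1,y0,y1,z0,z1:(X>x0)&(X<x1)&(Y>y0)&(Y<y1)&(Z>z0)&(Z<z1)
rep("fixedjaw",box(.475,.62,.09,.14,.0595,.067)); rep("block",box(.40,.465,.1,.141,.0595,.067)); rep("ear",box(.61,.68,.1,.16,.0365,.041))
rep("plaque",box(.43,.6,-.32,-.22,.0905,.1)); rep("knob",box(.48,.55,-.1,-.03,.075,.085)); rep("pinblk",box(.46,.56,-.12,-.02,.0435,.047))
K,D,Rm,t=cam("scene"); px,_=cv2.projectPoints(np.array([[*F[:2],.038],[*S[:2],.055],[.515,-.0661,.077]]),cv2.Rodrigues(Rm)[0],t,K,D); print(px.reshape(-1,2).round(1))
T=np.hstack([cv2.resize(im2[205:285,310:410],None,fx=5,fy=5,interpolation=3),cv2.resize(im2[165:205,310:350],(400,400),interpolation=3)[:400,:300]])
cv2.imwrite("pics/sc.png",T)
```

```text
holes px [np.float64(278.3679245283019), np.float64(183.25471698113208)] [np.float64(234.41573033707866), np.float64(193.98595505617976)]
fixed hole [0.6478 0.1357 0.038 ] swing hole [0.613  0.2685 0.055 ]
yaw -0.44345608559986255 O [0.541 0.136] res mm [[-1.8 -0.4]
 [ 1.   0.6]
 [ 0.8 -0.2]]
hinge [0.4461 0.1533] r 0.2027695449082066 open 39.80332575091614
scene fixedjaw 208 [0.5448 0.1188] [0.02   0.1369] 88.3 0.0631
scene block 72 [0.4464 0.1256] [0.0356 0.0263] 0.0 0.0632
scene ear 156 [0.6387 0.1329] [0.0571 0.0413] 0.6 0.039
scene plaque 95 [ 0.5121 -0.2701] [0.0193 0.11  ] 80.8 0.0945
scene knob 28 [ 0.5178 -0.07  ] [0.0236 0.019 ] 58.2 0.078
scene pinblk 68 [ 0.518 -0.07 ] [0.0515 0.0508] 72.1 0.0456
[[328.8 242.5]
 [367.7 265. ]
 [330.4 177.4]]
```

View pics/sc.png

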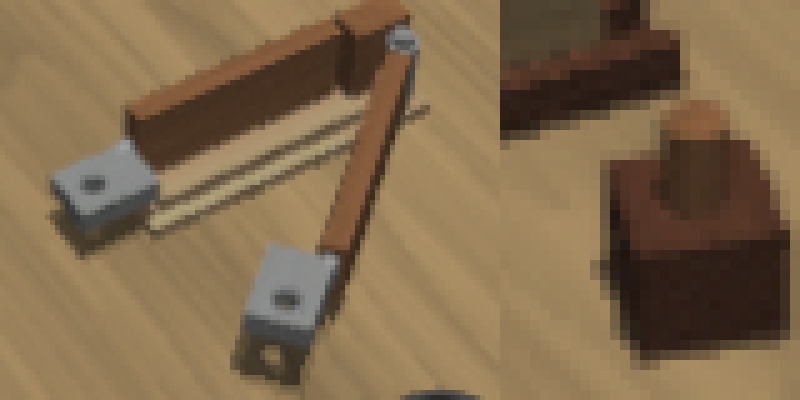

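The scene crop shows the fixed hole at scene px (328.4,241.8), against (328.8,242.5) predicted from the top view. The two views agree to about 2 mm. I move above the plaque.

```bash
python3 -m handwheel '[[0.087,0.0418,-0.0226,0,0,0,0],[0.087,0.0418,-0.0226,0,0,0,0],[0.087,0.0418,-0.0226,0,0,0,0],[0.087,0.0418,-0.0226,0,0,0,0],[0.087,0.0418,-0.0226,0,0,0,0],[0.087,0.0418,-0.0226,0,0,0,0],[0.087,0.0418,-0.0226,0,0,0,0],[0.087,0.0418,-0.0226,0,0,0,0],[0.087,0,0,0,0,0,8.7],[0.087,0,0,0,0,0,8.7],[0.087,0,0,0,0,0,8.7],[0.087,0,0,0,0,0,8.7]]' 20
cat > tgt.py <<'E'
# usage: tgt.py x y z yaw(deg of tool x): remaining shift in present tool axes and turn about tool z
import sys; from h import *
s,r=st()
if len(sys.argv)>4:
    x,y,z,a=map(float,sys.argv[1:5]); cur=np.degrees(np.arctan2(r[1,0],r[0,0])); d=r.T@(np.array([x,y,z])-s["position"])
    print("shift",d.round(4),"turn z",round(-((a-cur+180)%360-180),2),"yaw",cur.round(2))
E
python3 tgt.py .510 -.2675 .067 -7.9
```

```text
time: 1.6
position: [0.5097, -0.2679, 0.1945]
tool_rot: [-3.133, 0.227, 0.001]
ft_force: [-0.2, -0.2, -0.0]
grip_width: 0.997
grip_force: 0.0
t 1.6 p [ 0.5097 -0.2679  0.1945] x [ 0.99  -0.144 -0.001] y [-0.144 -0.99  -0.   ] z [-0.001  0.    -1.   ] F [-0.2 -0.2 -0. ] w 0.0867 gf 0.0 q [ 0.67  0.18 -0.26  1.63  0.05  1.34 -1.31]
shift [ 0.0004 -0.0004  0.1275] turn z -0.38 yaw -8.28
```

```bash
python3 -m handwheel '[[0.087,0,0,0.04,0,0,0],[0.087,0,0,0.04,0,0,0],[0.087,0,0,0.03,0,0,0],[0.087,0,0,0.0175,0,0,0],[0.087,0,0,0,0,0,0],[0,0,0,0,0,0,0],[0,0,0,0,0,0,0],[0,0,0,0,0,0,0],[0,0,0,0,0,0,0],[0,0,0,0,0,0,0]]' 20; python3 tgt.py .510 -.2675 .067 -7.9
```

```text
time: 2.85
position: [0.5101, -0.268, 0.0677]
tool_rot: [3.134, -0.219, 0.0]
ft_force: [0.3, 0.6, -0.9]
grip_width: 0.515
grip_force: 0.0
t 2.85 p [ 0.5101 -0.268   0.0677] x [ 0.99  -0.139  0.   ] y [-0.139 -0.99   0.   ] z [ 0. -0. -1.] F [ 0.3  0.6 -0.9] w 0.0448 gf 0.0 q [ 0.66  0.27 -0.26  1.78  0.08  1.09 -1.33]
shift [-0.0001 -0.0005  0.0007] turn z -0.1 yaw -8.0
```

Slow fingers. Let them finish closing.

```bash
python3 -m handwheel '[[0,0,0,0,0,0,0],[0,0,0,0,0,0,0],[0,0,0,0,0,0,0],[0,0,0,0,0,0,0],[0,0,0,0,0,0,0],[0,0,0,0,0,0,0]]' 20; python3 tgt.py
```

```text
time: 3.6
position: [0.51, -0.268, 0.0675]
tool_rot: [3.134, -0.219, -0.0]
ft_force: [-0.1, 0.3, 0.1]
grip_width: 0.007
grip_force: 0.0
t 3.6 p [ 0.51   -0.268   0.0675] x [ 0.99  -0.139 -0.   ] y [-0.139 -0.99   0.   ] z [-0. -0. -1.] F [-0.1  0.3  0.1] w 0.0006 gf 0.0 q [ 0.66  0.27 -0.26  1.78  0.08  1.09 -1.33]
```

The fingers closed on nothing, so I look.

Run:
```python
from h import *
a,_=ctrl.get_image("scene"); b,_=ctrl.get_image("top")
cv2.imwrite("pics/v2.png",np.hstack([cv2.resize(a[110:210,250:350],(400,400),interpolation=3),cv2.resize(b[180:280,360:460],(400,400),interpolation=3)]))
```

```text
(no output)
```

View pics/v2.png

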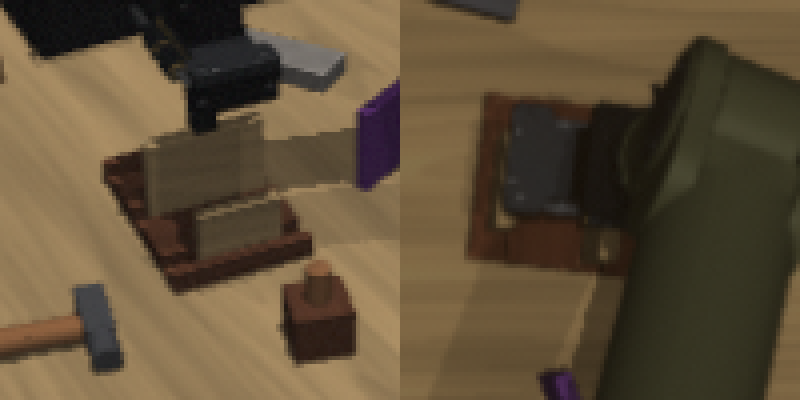

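The scene half (left) shows the fingers at crop (200,120), ending right at the plaque's top line, apparently behind it or above it. I check this with depth.

Run:
```python
from h import *
a,d=ctrl.get_image("scene"); P=cloud("scene",d); X,Y,Z=[P[...,i] for i in range(3)]
z=np.load("scene0.npz"); P0=cloud("scene",z["d"])
def rep(n,P,m):
    q=P[m]; r=cv2.minAreaRect(q[:,:2].astype(np.float32)); print(n,len(q),np.round(r[0],4),np.round(r[1],4),round(r[2],1),q.min(0).round(3),q.max(0).round(3))
for n,p in(("now",P),("before",P0)):
    bx=(p[...,0]>.43)&(p[...,0]<.6)&(p[...,1]>-.33)&(p[...,1]<-.22); col=(a if n=="now" else z["im"]).max(2)>75
    rep(n+" plq face",p,bx&(p[...,2]>.03)&(p[...,2]<.09)&col); rep(n+" top",p,bx&(p[...,2]>.0905)&(p[...,2]<.098)&col)
for v in range(128,150,2):
    print(v,[(tuple(P[v,u].round(3)),int(a[v,u].max())) for u in (299,301,303)])
```

```text
now plq face 150 [ 0.511  -0.2657] [0.0126 0.1101] 80.6 [ 0.456 -0.281  0.03 ] [ 0.566 -0.255  0.09 ]
now top 53 [ 0.5113 -0.2682] [0.0203 0.1082] 84.2 [ 0.457 -0.283  0.091] [ 0.565 -0.253  0.098]
before plq face 406 [ 0.5108 -0.2658] [0.0148 0.1104] 83.3 [ 0.456 -0.277  0.03 ] [ 0.566 -0.254  0.09 ]
before top 94 [ 0.5121 -0.2701] [0.0193 0.11  ] 80.8 [ 0.457 -0.284  0.091] [ 0.567 -0.257  0.098]
128 [((np.float64(0.555), np.float64(-0.184), np.float64(0.211)), 42), ((np.float64(0.549), np.float64(-0.182), np.float64(0.21)), 45), ((np.float64(0.544), np.float64(-0.179), np.float64(0.21)), 36)]
130 [((np.float64(0.556), np.float64(-0.183), np.float64(0.205)), 26), ((np.float64(0.551), np.float64(-0.179), np.float64(0.205)), 24), ((np.float64(0.543), np.float64(-0.181), np.float64(0.201)), 23)]
132 [((np.float64(0.558), np.float64(-0.181), np.float64(0.199)), 19), ((np.float64(0.551), np.float64(-0.18), np.float64(0.197)), 13), ((np.float64(0.546), np.float64(-0.177), np.float64(0.197)), 18)]
134 [((np.float64(0.554), np.float64(-0.188), np.float64(0.187)), 16), ((np.float64(0.549), 
[... 819 characters left out ...]
.261), np.float64(0.101)), 21), ((np.float64(0.505), np.float64(-0.259), np.float64(0.1)), 35)]
144 [((np.float64(0.516), np.float64(-0.267), np.float64(0.091)), 75), ((np.float64(0.51), np.float64(-0.266), np.float64(0.09)), 73), ((np.float64(0.502), np.float64(-0.265), np.float64(0.087)), 71)]
146 [((np.float64(0.516), np.float64(-0.269), np.float64(0.082)), 73), ((np.float64(0.51), np.float64(-0.265), np.float64(0.082)), 72), ((np.float64(0.503), np.float64(-0.265), np.float64(0.079)), 73)]
148 [((np.float64(0.52), np.float64(-0.263), np.float64(0.078)), 71), ((np.float64(0.511), np.float64(-0.264), np.float64(0.074)), 72), ((np.float64(0.501), np.float64(-0.268), np.float64(0.068)), 71)]
```

Depth puts the fingers above the plaque: tips at about z=0.097 with the TCP reported at 0.0675. I raise the hand and measure the tool against the reported pose.

```bash
python3 -m handwheel '[[0,0,0,-0.05,0,0,0],[0,0,0,-0.05,0,0,0],[0,0,0,0,0,0,0]]'
python3 - <<'E'
from h import *
st()
a,d=ctrl.get_image("scene"); P=cloud("scene",d); X,Y,Z=[P[...,i] for i in range(3)]
b,_=ctrl.get_image("top")
cv2.imwrite("pics/v3.png",np.hstack([cv2.resize(a[80:180,250:350],(400,400),interpolation=3),cv2.resize(b[180:280,360:460],(400,400),interpolation=3)]))
m=(X>.42)&(X<.62)&(Y>-.38)&(Y<-.13)&(Z>.11)&(Z<.4)
for lo in np.arange(.11,.30,.01):
    q=P[m&(Z>=lo)&(Z<lo+.01)]
    if len(q)>2: print(round(lo,3),len(q),"min",q[:,:2].min(0).round(3),"max",q[:,:2].max(0).round(3))
E
```

```text
time: 4.12
position: [0.513, -0.2693, 0.1726]
tool_rot: [3.13, -0.219, 0.013]
ft_force: [-0.3, 0.0, -0.1]
grip_width: 0.011
grip_force: 0.0
t 4.12 p [ 0.513  -0.2693  0.1726] x [ 0.99  -0.139  0.009] y [-0.139 -0.99   0.003] z [ 0.008 -0.004 -1.   ] F [-0.3  0.  -0.1] w 0.001 gf 0.0 q [ 0.67  0.19 -0.26  1.67  0.05  1.29 -1.31]
0.2 15 min [ 0.504 -0.283] max [ 0.527 -0.258]
0.21 21 min [ 0.504 -0.28 ] max [ 0.527 -0.257]
0.22 24 min [ 0.505 -0.282] max [ 0.527 -0.257]
0.24 3 min [ 0.524 -0.278] max [ 0.525 -0.275]
0.27 65 min [ 0.488 -0.357] max [ 0.561 -0.178]
0.28 115 min [ 0.49  -0.357] max [ 0.563 -0.178]
0.29 148 min [ 0.49  -0.357] max [ 0.563 -0.174]
```

View pics/v3.png

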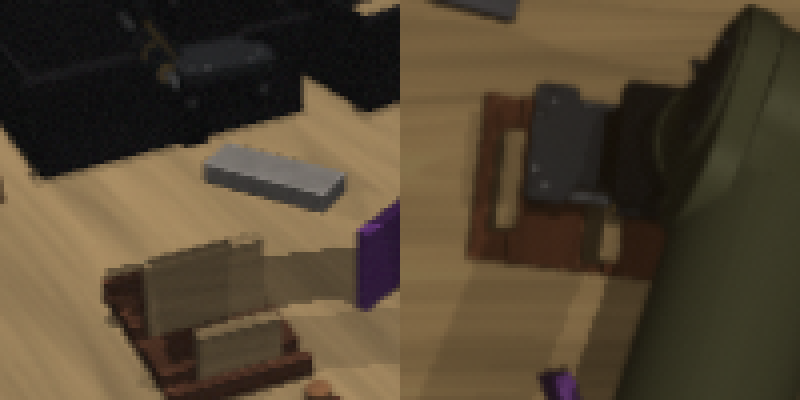

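The picture shows the fingers well above the plaque at crop (195,140), with depth placing their tips at z≈0.20 against a reported 0.1726. The reported TCP is about 28 mm too low, while x and y agree. I'll correct z by that and grasp again, opening first.

```bash
python3 -m handwheel '[[0.087,0,0,0,0,0,0],[0.087,0,0,0,0,0,0],[0.087,0,0,0,0,0,0],[0.087,0,0,0,0,0,0],[0.087,0,0,0,0,0,0],[0.087,0,0,0,0,0,0],[0.087,0,0,0,0,0,0],[0.087,0,0,0,0,0,0]]'; python3 tgt.py .510 -.2665 .038 -7.9
```

```text
time: 5.22
position: [0.51, -0.268, 0.1676]
tool_rot: [3.134, -0.219, 0.0]
ft_force: [-0.2, -0.6, -0.6]
grip_width: 0.832
grip_force: 0.0
t 5.22 p [ 0.51   -0.268   0.1676] x [ 0.99  -0.139  0.   ] y [-0.139 -0.99   0.   ] z [ 0. -0. -1.] F [-0.2 -0.6 -0.6] w 0.0724 gf 0.0 q [ 0.67  0.19 -0.26  1.67  0.05  1.29 -1.31]
shift [-0.0002 -0.0015  0.1296] turn z -0.09 yaw -7.99
```

```bash
python3 -m handwheel '[[0.087,0,-0.0015,0.04,0,0,0],[0.087,0,0,0.04,0,0,0],[0.087,0,0,0.03,0,0,0],[0.087,0,0,0.02,0,0,0],[0,0,0,0,0,0,0],[0,0,0,0,0,0,0],[0,0,0,0,0,0,0],[0,0,0,0,0,0,0],[0,0,0,0,0,0,0],[0,0,0,0,0,0,0],[0,0,0,0,0,0,0],[0,0,0,0,0,0,0]]' 20; python3 tgt.py
```

```text
time: 6.72
position: [0.5102, -0.2666, 0.0375]
tool_rot: [3.134, -0.219, -0.0]
ft_force: [0.3, 0.7, -0.5]
grip_width: 0.171
grip_force: 1.2
t 6.72 p [ 0.5102 -0.2666  0.0375] x [ 0.99  -0.139 -0.   ] y [-0.139 -0.99   0.   ] z [-0. -0. -1.] F [ 0.3  0.7 -0.5] w 0.0149 gf 1.2 q [ 0.66  0.31 -0.26  1.81  0.09  1.04 -1.34]
```

```bash
python3 -m handwheel '[[0,0,0,0,0,0,0],[0,0,0,0,0,0,0],[0,0,0,-0.02,0,0,0],[0,0,0,-0.02,0,0,0],[0,0,0,-0.03,0,0,0],[0,0,0,-0.03,0,0,0],[0,0,0,-0.02,0,0,0],[0,0,0,0,0,0,0]]' 25; python3 tgt.py .541 .136 .1575 -0.8
```

```text
time: 7.72
position: [0.5114, -0.2664, 0.1591]
tool_rot: [3.133, -0.219, 0.005]
ft_force: [-0.1, 0.5, -2.2]
grip_width: 0.16
grip_force: 24.9
t 7.72 p [ 0.5114 -0.2664  0.1591] x [ 0.99  -0.139  0.003] y [-0.139 -0.99   0.001] z [ 0.003 -0.001 -1.   ] F [-0.1  0.5 -2.2] w 0.0139 gf 24.9 q [ 0.67  0.2  -0.26  1.68  0.05  1.27 -1.32]
shift [-0.0265 -0.4026  0.0013] turn z -7.18 yaw -7.98
```

```bash
python3 -m handwheel '[[0,-0.0029,-0.0447,0,0,0,0],[0,-0.0029,-0.0447,0,0,0,0],[0,-0.0029,-0.0447,0,0,0,0],[0,-0.0029,-0.0447,0,0,0,0],[0,-0.0029,-0.0447,0,0,0,0],[0,-0.0029,-0.0447,0,0,0,0],[0,-0.0029,-0.0447,0,0,0,0],[0,-0.0029,-0.0447,0,0,0,0],[0,-0.0029,-0.0447,0,0,0,0],[0,0,0,0,0,0,-7.2],[0,0,0,0,0,0,0],[0,0,0,0,0,0,0]]'; python3 tgt.py .541 .136 .1575 -0.8
python3 - <<'E'
from h import *
st(); a,d=ctrl.get_image("scene"); P=cloud("scene",d)
b,e=ctrl.get_image("top"); P2=cloud("top",e)
cv2.imwrite("pics/v4.png",np.hstack([cv2.resize(a[170:290,290:410],(400,400),interpolation=3),cv2.resize(b[165:265,220:320],(400,400),interpolation=3)]))
for n,p,im in(("scene",P,a),("top",P2,b)):
    m=(p[...,0]>.46)&(p[...,0]<.62)&(p[...,1]>.10)&(p[...,1]<.19)&(p[...,2]>.10)&(p[...,2]<.19)&(im.max(2)>70)
    q=p[m]; r=cv2.minAreaRect(q[:,:2].astype(np.float32)); print(n,len(q),np.round(r[0],4),np.round(r[1],4),round(r[2],1),q.min(0).round(3),q.max(0).round(3))
    for lo in np.arange(.11,.18,.01):
        k=q[(q[:,2]>=lo)&(q[:,2]<lo+.01)]
        if len(k): print(round(lo,2),len(k),k[:,0].min().round(3),k[:,0].max().round(3),"ymed",np.median(k[:,1]).round(4))
E
```

```text
time: 9.22
position: [0.5399, 0.1345, 0.1566]
tool_rot: [3.141, -0.027, -0.002]
ft_force: [0.3, -0.3, -0.7]
grip_width: 0.157
grip_force: 24.9
t 9.22 p [0.5399 0.1345 0.1566] x [ 1.    -0.017 -0.002] y [-0.017 -1.     0.001] z [-0.002 -0.    -1.   ] F [ 0.3 -0.3 -0.7] w 0.0136 gf 24.9 q [ 0.23  0.19 -0.58  1.72  0.11  1.27 -1.96]
shift [ 0.0011 -0.0015 -0.0009] turn z -0.19 yaw -0.99
t 9.22 p [0.5399 0.1345 0.1566] x [ 1.    -0.017 -0.002] y [-0.017 -1.     0.001] z [-0.002 -0.    -1.   ] F [ 0.3 -0.3 -0.7] w 0.0136 gf 24.9 q [ 0.23  0.19 -0.58  1.72  0.11  1.27 -1.96]
scene 463 [0.5417 0.14  ] [0.0153 0.1112] 83.2 [0.486 0.126 0.127] [0.596 0.143 0.19 ]
0.12 9 0.488 0.59 ymed 0.1374
0.13 72 0.486 0.596 ymed 0.1397
0.14 87 0.487 0.596 ymed 0.1398
0.15 97 0.489 0.596 ymed 0.14
0.16 88 0.486 0.596 ymed 0.1403
0.17 62 0.516 0.596 ymed 0.1399Traceback (most recent call last):
  File "<stdin>", line 7, in <module>
    return umr_minimum(a, axis, None, out, keepdims, initial, where)
ValueError: zero-size array to reduction operation minimum which has no identity
```

View pics/v4.png

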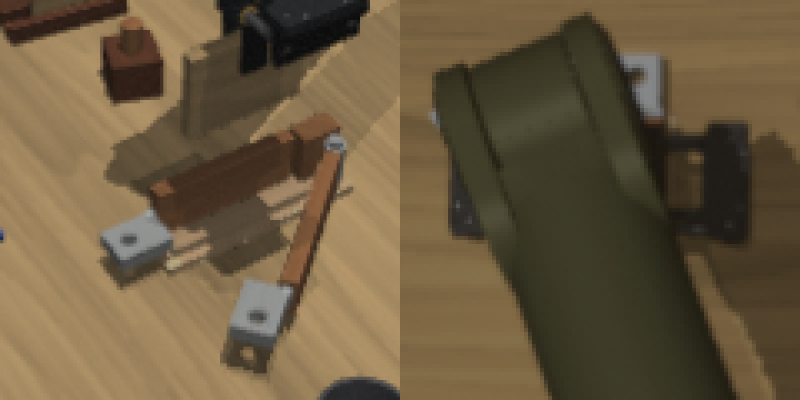

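The plaque hangs upright above the jig at crop (220,90), its lower edge at z≈0.127. I measure the fixed jaw's inner face and the plaque's face with the same camera, so the offset is relative.

Run:
```python
from h import *
z=np.load("scene0.npz"); P0=cloud("scene",z["d"]); a,d=ctrl.get_image("scene"); P=cloud("scene",d)
def face(n,p,y0,y1,z0,z1,x0,x1):
    m=(p[...,0]>x0)&(p[...,0]<x1)&(p[...,1]>y0)&(p[...,1]<y1)&(p[...,2]>z0)&(p[...,2]<z1); q=p[m]
    y=q[:,1]; k=abs(y-np.median(y))<.008; c=np.polyfit(q[k,0]-.541,y[k],1); print(n,k.sum(),"slope deg",np.degrees(c[0]).round(2),"y at .541",c[1].round(4),"x",q[k,0].min().round(4),q[k,0].max().round(4))
face("jaw inner",P0,.11,.15,.028,.055,.47,.61)
face("jaw inner2",P0,.11,.14,.035,.055,.48,.60)
face("plaque",P,.12,.16,.132,.165,.48,.60)
```

```text
jaw inner 255 slope deg -1.06 y at .541 0.125 x 0.4756 0.6098
jaw inner2 170 slope deg -1.05 y at .541 0.1249 x 0.481 0.5997
plaque 306 slope deg -1.45 y at .541 0.1398 x 0.4844 0.597
```

```bash
python3 -m handwheel '[[0,0.0,-0.0012,0.03,0,0,0],[0,0,0,0.03,0,0,0],[0,0,0,0.02,0,0,0],[0,0,0,0.015,0,0,0],[0,0,0,0.01,0,0,0],[0,0,0,0.006,0,0,0],[0,0,0,0,0,0,0],[0,0,0,0.003,0,0,0],[0,0,0,0.002,0,0,0],[0,0,0,0,0,0,0]]'; python3 tgt.py
```

```text
time: 10.62
position: [0.5404, 0.1366, 0.0415]
tool_rot: [3.141, -0.022, 0.0]
ft_force: [-0.5, 0.5, -0.3]
grip_width: 0.157
grip_force: 24.9
t 10.62 p [0.5404 0.1366 0.0415] x [ 1.    -0.014  0.   ] y [-0.014 -1.     0.   ] z [-0. -0. -1.] F [-0.5  0.5 -0.3] w 0.0137 gf 24.9 q [ 0.2   0.3  -0.56  1.84  0.19  1.05 -2.02]
```

```bash
python3 -m handwheel '[[0,0,0.0008,0.001,0,0,0],[0,0,0,0.001,0,0,0],[0,0,0,0,0,0,0]]'; python3 tgt.py
```

```text
time: 11.0
position: [0.5403, 0.1358, 0.0395]
tool_rot: [3.141, -0.022, -0.0]
ft_force: [-1.0, 1.0, -1.1]
grip_width: 0.161
grip_force: 24.9
t 11.0 p [0.5403 0.1358 0.0395] x [ 1.    -0.014 -0.   ] y [-0.014 -1.     0.   ] z [-0. -0. -1.] F [-1.   1.  -1.1] w 0.014 gf 24.9 q [ 0.2   0.31 -0.56  1.84  0.19  1.04 -2.02]
```

```bash
python3 -m handwheel '[[0,0,0,0.001,0,0,0],[0,0,0,0,0,0,0]]'; python3 -m handwheel '[[0,0,0,0.001,0,0,0],[0,0,0,0,0,0,0]]'
```

```text
time: 11.25
position: [0.5405, 0.1359, 0.0392]
tool_rot: [3.141, -0.022, 0.0]
ft_force: [-2.4, -0.6, 5.5]
grip_width: 0.157
grip_force: 24.9
time: 11.5
position: [0.5405, 0.1359, 0.0392]
tool_rot: [3.141, -0.022, 0.0]
ft_force: [-4.2, -0.5, 11.8]
grip_width: 0.157
grip_force: 24.9
```

Seated at 0.0392 as predicted. I release, then rise.

```bash
python3 -m handwheel '[[0,0,0,-0.0015,0,0,0],[0.05,0,0,0,0,0,0],[0.05,0,0,0,0,0,0],[0.05,0,0,0,0,0,0],[0.05,0,0,0,0,0,0],[0.05,0,0,0,0,0,0],[0.05,0,0,-0.01,0,0,0],[0.05,0,0,-0.03,0,0,0],[0.05,0,0,-0.05,0,0,0],[0.05,0,0,-0.04,0,0,0],[0.05,0,0,0,0,0,0]]'; python3 tgt.py
python3 - <<'E'
from h import *
a,d=ctrl.get_image("scene"); P=cloud("scene",d)
p=P; m=(p[...,0]>.47)&(p[...,0]<.61)&(p[...,1]>.12)&(p[...,1]<.16)&(p[...,2]>.035)&(p[...,2]<.1); q=p[m]
for lo in np.arange(.03,.1,.01):
    k=q[(q[:,2]>=lo)&(q[:,2]<lo+.01)]
    if len(k): print(round(lo,2),len(k),k[:,0].min().round(3),k[:,0].max().round(3),"ymed",np.median(k[:,1]).round(4))
y=q[q[:,2]<.09]; y=y[abs(y[:,1]-np.median(y[:,1]))<.005]; print(np.degrees(np.polyfit(y[:,0],y[:,1],1)[0]))
# swing jaw ear & outer face
O=np.array([.5405,.1345]); th=np.radians(-1.1); Q=np.array([[np.cos(th),-np.sin(th)],[np.sin(th),np.cos(th)]])
H=O+Q@[-.095,.0165]; m=(p[...,0]>.48)&(p[...,0]<.68)&(p[...,1]>.17)&(p[...,1]<.3)&(p[...,2]>.058)&(p[...,2]<.066); q=p[m][:,:2]; r=cv2.minAreaRect(q.astype(np.float32)); v=(q.mean(0)-H)@Q
print("hinge",H,"jaw top",r,np.degrees(np.arctan2(v[1],v[0])))
m=(p[...,0]>.52)&(p[...,0]<.68)&(p[...,1]>.27)&(p[...,1]<.42)&(p[...,2]>.075)&(p[...,2]<.09); q=p[m][:,:2]; print("tin",q.mean(0),q.min(0),q.max(0))
E
```

```text
time: 12.88
position: [0.543, 0.1369, 0.1737]
tool_rot: [-3.14, 0.022, -0.013]
ft_force: [-0.0, 0.4, 0.1]
grip_width: 0.573
grip_force: 0.0
t 12.88 p [0.543  0.1369 0.1737] x [ 1.    -0.014  0.008] y [-0.014 -1.    -0.001] z [ 0.008  0.001 -1.   ] F [-0.   0.4  0.1] w 0.0499 gf 0.0 q [ 0.23  0.18 -0.58  1.7   0.1   1.29 -1.96]
0.03 44 0.49 0.609 ymed 0.1407
0.04 95 0.486 0.61 ymed 0.1411
0.05 96 0.486 0.609 ymed 0.1413
0.06 97 0.489 0.608 ymed 0.141
0.07 81 0.489 0.597 ymed 0.1417
0.08 85 0.491 0.598 ymed 0.1418
0.09 185 0.487 0.597 ymed 0.1376
-1.0846034142641119
hinge [0.44583427 0.15282072] jaw top ((0.5507749915122986, 0.23034065961837769), (0.17776452004909515, 0.03204072266817093), 31.45612144470215) 38.54347509623442
tin [0.61821439 0.38818893] [0.58569133 0.363564  ] [0.65610603 0.41908229]
```

The plaque is upright in the groove: its face is at y≈0.141, as wanted, and it is aligned to about 0.1°. I move outside the swinging jaw with shut fingers.

```bash
python3 -m handwheel '[[0,0.003,-0.037,0,0,0,0],[0,0.003,-0.037,0,0,0,0],[0,0.003,-0.037,0,0,0,0],[0,0.003,-0.037,0,0,0,0],[0,0,0,0,0,0,0],[0,0,0,0,0,0,0]]'; python3 tgt.py .556 .285 .011 -1.1
```

```text
time: 13.68
position: [0.554, 0.2826, 0.1678]
tool_rot: [3.14, -0.022, -0.003]
ft_force: [-0.6, -0.1, 0.0]
grip_width: 0.025
grip_force: 0.0
t 13.68 p [0.554  0.2826 0.1678] x [ 1.    -0.014 -0.002] y [-0.014 -1.     0.002] z [-0.002 -0.002 -1.   ] F [-0.6 -0.1  0. ] w 0.0022 gf 0.0 q [ 0.    0.34 -0.65  1.54  0.21  1.33 -2.25]
shift [ 0.0023 -0.0027  0.1568] turn z 0.29 yaw -0.81
```

```bash
python3 -m handwheel '[[0,0,-0.002,0.05,0,0,0],[0,0,0,0.05,0,0,0],[0,0,0,0.035,0,0,0],[0,0,0,0.022,0,0,0],[0,0,0,0,0,0,0]]'; python3 -m handwheel '[[0,0,0.012,0,0,0,0],[0,0,0.012,0,0,0,0],[0,0,0.012,0,0,0,0],[0,0,0.012,0,0,0,0],[0,0,0.012,0,0,0,0],[0,0,0.012,0,0,0,0],[0,0,0.012,0,0,0,0]]'; python3 tgt.py .556 .174 .011 -1.1
```

```text
time: 14.3
position: [0.5537, 0.2839, 0.0105]
tool_rot: [3.14, -0.024, -0.004]
ft_force: [0.3, 0.2, 1.0]
grip_width: 0.006
grip_force: 0.0
time: 15.18
position: [0.5534, 0.201, 0.0121]
tool_rot: [-3.141, 0.022, -0.0]
ft_force: [0.6, 1.4, 0.3]
grip_width: 0.005
grip_force: 0.7
t 15.18 p [0.5534 0.201  0.0121] x [ 1.    -0.014  0.   ] y [-0.014 -1.    -0.   ] z [ 0.  0. -1.] F [0.6 1.4 0.3] w 0.0005 gf 0.7 q [ 0.1   0.41 -0.6   1.79  0.27  1.02 -2.18]
shift [0.003  0.0269 0.0011] turn z 0.3 yaw -0.8
```

Pushing with the expected 1.4 N. I continue until the stop.

```bash
python3 -m handwheel '[[0,0,0.009,0,0,0,0],[0,0,0.008,0,0,0,0],[0,0,0.004,0,0,0,0],[0,0,0,0,0,0,0]]'; python3 -m handwheel '[[0,0,0.002,0,0,0,0],[0,0,0.002,0,0,0,0],[0,0,0,0,0,0,0]]';python3 -m handwheel '[[0,0,0.002,0,0,0,0],[0,0,0.002,0,0,0,0],[0,0,0,0,0,0,0]]'
```

```text
time: 15.68
position: [0.5528, 0.18, 0.0119]
tool_rot: [3.141, -0.023, -0.001]
ft_force: [0.4, -1.3, -0.4]
grip_width: 0.004
grip_force: 0.0
time: 16.05
position: [0.5528, 0.1767, 0.012]
tool_rot: [3.141, -0.022, -0.0]
ft_force: [0.4, 0.8, -0.6]
grip_width: 0.005
grip_force: 0.3
time: 16.42
position: [0.553, 0.1723, 0.012]
tool_rot: [3.141, -0.022, 0.0]
ft_force: [1.5, 0.8, 0.5]
grip_width: 0.004
grip_force: 0.2
```

```bash
python3 -m handwheel '[[0,0,0.002,0,0,0,0],[0,0,0.002,0,0,0,0],[0,0,0,0,0,0,0]]';python3 -m handwheel '[[0,0,0.002,0,0,0,0],[0,0,0.001,0,0,0,0],[0,0,0,0,0,0,0]]'
```

```text
time: 16.8
position: [0.553, 0.1688, 0.0121]
tool_rot: [-3.141, 0.022, -0.001]
ft_force: [1.0, 1.1, 1.7]
grip_width: 0.004
grip_force: 0.8
time: 17.18
position: [0.553, 0.1688, 0.0122]
tool_rot: [-3.137, 0.019, -0.002]
ft_force: [2.1, 6.7, -2.8]
grip_width: 0.005
grip_force: 3.1
```

```bash
python3 -m handwheel '[[0,0,0.003,0,0,0,0],[0,0,0,0,0,0,0],[0,0,0,0,0,0,0]]'; python3 -m handwheel '[[0.02,0,-0.006,0,0,0,0],[0.02,0,-0.014,0,0,0,0],[0.02,0,-0.02,-0.02,0,0,0],[0.02,0,0,-0.05,0,0,0],[0.02,0,0,-0.05,0,0,0],[0.02,0,0,-0.05,0,0,0],[0.05,0,0.05,0,0,0,0],[0.05,0,0.05,0,0,0,0],[0.05,0,0.05,0,0,0,0],[0.05,0,0.04,0,0,0,0],[0.05,0,0,0,0,0,0]]'; python3 tgt.py .515 -.066 .18 -1.1
python3 - <<'E'
from h import *
a,d=ctrl.get_image("scene"); P=cloud("scene",d); b,e=ctrl.get_image("top"); P2=cloud("top",e); np.savez("shut.npz",a=a,d=d,b=b,e=e)
cv2.imwrite("pics/v5.png",np.hstack([cv2.resize(a[150:270,290:410],(400,400),interpolation=3),cv2.resize(b[165:265,250:350],(400,400),interpolation=3)]))
E
```

```text
time: 17.55
position: [0.5531, 0.1688, 0.0123]
tool_rot: [-3.134, 0.017, -0.004]
ft_force: [2.6, 12.7, -5.0]
grip_width: 0.005
grip_force: 5.3
time: 18.92
position: [0.55, 0.0074, 0.1816]
tool_rot: [3.139, -0.034, -0.003]
ft_force: [-0.3, 0.2, -0.5]
grip_width: 0.564
grip_force: 0.0
t 18.93 p [0.55   0.0074 0.1816] x [ 1.    -0.022 -0.002] y [-0.022 -1.     0.003] z [-0.002 -0.003 -1.   ] F [-0.3  0.2 -0.5] w 0.0491 gf 0.0 q [ 0.42  0.15 -0.53  1.7   0.08  1.31 -1.72]
shift [-0.0334  0.0742  0.0019] turn z -0.15 yaw -1.25
```

View pics/v5.png

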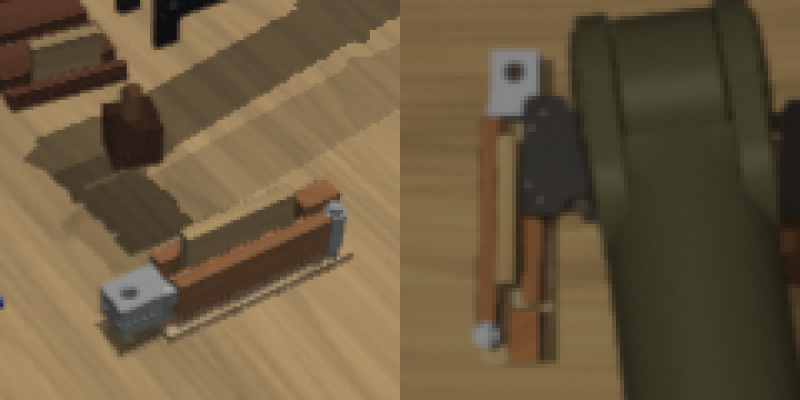

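The jaw is shut on the plaque. The hole is at top px (278.5,183) and scene px (328.4,238). I measure the hole and knob in both views for the relative displacement.

```bash
python3 - <<'E'
from h import *
z=np.load("shut.npz"); s0=np.load("scene0.npz"); t0=np.load("top0.npz")
def dark(im,u,v,r=3):
    g=cv2.resize(im[v-8:v+9,u-8:u+9].max(2),None,fx=8,fy=8,interpolation=cv2.INTER_CUBIC).astype(float)
    yy,xx=np.mgrid[:g.shape[0],:g.shape[1]]; xx=(xx+.5)/8-.5+u-8; yy=(yy+.5)/8-.5+v-8
    w=np.clip(.75*np.percentile(g[(abs(xx-u)<5)&(abs(yy-v)<5)],75)-g,0,None)*((xx-u)**2+(yy-v)**2<r*r); return [(w*xx).sum()/w.sum(),(w*yy).sum()/w.sum()]
for n,im,uv in(("top",z["b"],(279,183)),("scene",z["a"],(328,238))):
    p=dark(im,*uv); print(n,"hole",np.round(p,2),plane(n,[p],.055)[0].round(4))
# knob: orange top blob by colour
for n,im,(u,v) in(("top",t0["im"],(345,225)),("scene",s0["im"],(330,177))):
    c=cv2.resize(im[v-10:v+11,u-10:u+11],None,fx=8,fy=8,interpolation=cv2.INTER_CUBIC).astype(int)
    m=(c[...,2]>c[...,2].max()*.82).astype(np.uint8); k,l,s,cc=cv2.connectedComponentsWithStats(m)
    i=1+s[1:,4].argmax(); p=(cc[i]+.5)/8-.5+[u-10,v-10]; print(n,"knob",p.round(2),s[i]/8,plane(n,[p],.077)[0].round(4), c[...,2].max())
# pin block top centre, both views by depth
for n,d in(("top",t0["d"]),("scene",s0["d"])):
    P=cloud(n,d); X,Y,Z=[P[...,i] for i in range(3)]
    m=(X>.46)&(X<.57)&(Y>-.12)&(Y<-.02)&(Z>.042)&(Z<.048); vu=np.argwhere(m)[:,::-1]; q=plane(n,vu,.045)[:,:2].astype(np.float32); print(n,"block",cv2.minAreaRect(q))
E
python3 tgt.py
```

```text
top hole [278.1  182.51] [0.6474 0.135  0.055 ]
scene hole [328.39 237.57] [0.6472 0.1327 0.055 ]
top knob [343.93 217.51] [  0.    0.   21.   12.5 631.5] [ 0.5372 -0.0633  0.077 ] 126
scene knob [333.71 174.4 ] [   0.     0.    21.    21.  1572.5] [ 0.4979 -0.0735  0.077 ] 168
top block ((0.5152963399887085, -0.06658618897199631), (0.049557872116565704, 0.05016060546040535), 72.41290283203125)
scene block ((0.518988311290741, -0.06983077526092529), (0.054598502814769745, 0.052091654390096664), 72.25176239013672)
t 19.02 p [0.5502 0.0128 0.1819] x [ 1.    -0.015 -0.001] y [-0.015 -1.     0.   ] z [-0.001 -0.    -1.   ] F [ 0.5  0.7 -0.3] w 0.05 gf 0.0 q [ 0.41  0.15 -0.53  1.7   0.08  1.31 -1.72]
```

```bash
python3 - <<'E'
from h import *
print(plane("scene",[[329.2,176],[329.7,176.5]],.077).round(4))
E
python3 tgt.py .5155 -.0668 .021 -1.1; python3 -m handwheel '[[0.06,-0.017,0.04,0,0,0,0],[0.06,-0.0165,0.04,0,0,0,0],[0.06,0,0,0.03,0,0,0],[0.06,0,0,0.02,0,0,0],[0.06,0,0,0,0,0,0]]'; python3 tgt.py .5155 -.0668 .021 -1.1
```

```text
[[ 0.5144 -0.0743  0.077 ]
 [ 0.5144 -0.0713  0.077 ]]
t 19.02 p [0.5502 0.0128 0.1819] x [ 1.    -0.015 -0.001] y [-0.015 -1.     0.   ] z [-0.001 -0.    -1.   ] F [ 0.5  0.7 -0.3] w 0.05 gf 0.0 q [ 0.41  0.15 -0.53  1.7   0.08  1.31 -1.72]
shift [-0.0333  0.0801  0.1609] turn z 0.26 yaw -0.84
time: 19.65
position: [0.5147, -0.0649, 0.1306]
tool_rot: [-3.141, 0.017, 0.006]
ft_force: [-1.2, 0.0, 0.3]
grip_width: 0.693
grip_force: 0.0
t 19.65 p [ 0.5147 -0.0649  0.1306] x [ 1.    -0.011 -0.004] y [-0.011 -1.    -0.001] z [-0.004  0.001 -1.   ] F [-1.2  0.   0.3] w 0.0603 gf 0.0 q [ 0.52  0.12 -0.47  1.84  0.06  1.2  -1.55]
shift [0.0012 0.002  0.1096] turn z 0.47 yaw -0.63
```

```bash
python3 -m handwheel '[[0.06,0.001,0.002,0.04,0,0,0],[0.06,0,0,0.035,0,0,0],[0.06,0,0,0.025,0,0,0],[0.06,0,0,0.01,0,0,0],[0.0,0,0,0,0,0,0],[0.0,0,0,0,0,0,0],[0.0,0,0,0,0,0,0],[0.0,0,0,0,0,0,0],[0.0,0,0,0,0,0,0],[0.0,0,0,0,0,0,0],[0.0,0,0,0,0,0,0]]' 12; python3 tgt.py .5155 -.0668 .021 -1.1
```

```text
time: 21.02
position: [0.5172, -0.069, 0.0224]
tool_rot: [3.141, -0.022, 0.001]
ft_force: [-1.3, -1.0, 3.9]
grip_width: 0.248
grip_force: 12.0
t 21.02 p [ 0.5172 -0.069   0.0224] x [ 1.    -0.014  0.   ] y [-0.014 -1.     0.   ] z [ 0. -0. -1.] F [-1.3 -1.   3.9] w 0.0216 gf 12.0 q [ 0.5   0.24 -0.46  1.94  0.13  0.98 -1.61]
shift [-0.0018 -0.0022  0.0014] turn z 0.3 yaw -0.8
```

Knob gripped (21.6 mm). I lift and carry it towards the hole.

```bash
python3 -m handwheel '[[0,0,0,-0.015,0,0,0],[0,0,0,-0.025,0,0,0],[0,0,0,-0.035,0,0,0],[0,0,0,-0.025,0,0,0],[0,0.032,-0.05,0,0,0,0],[0,0.032,-0.05,0,0,0,0],[0,0.032,-0.05,0,0,0,0],[0,0.032,-0.05,0,0,0,0],[0,0,0,0,0,0,0],[0,0,0,0,0,0,0]]' 20; python3 tgt.py .6472 .1338 .122 -1.1
```

```text
time: 22.28
position: [0.6474, 0.129, 0.1219]
tool_rot: [3.141, -0.021, -0.002]
ft_force: [-0.2, -0.2, -1.0]
grip_width: 0.248
grip_force: 20.0
t 22.27 p [0.6474 0.129  0.1219] x [ 1.    -0.013 -0.001] y [-0.013 -1.     0.001] z [-0.001 -0.001 -1.   ] F [-0.2 -0.2 -1. ] w 0.0215 gf 20.0 q [ 0.19  0.44 -0.56  1.5   0.24  1.27 -1.99]
shift [-0.0002 -0.0048 -0.0001] turn z 0.33 yaw -0.77
```

```bash
python3 -m handwheel '[[0,0,-0.0046,0.02,0,0,0],[0,0,0,0.02,0,0,0],[0,0,0,0,0,0,0],[0,0,0,0,0,0,0]]'; python3 tgt.py
python3 - <<'E'
from h import *
a,d=ctrl.get_image("scene"); P=cloud("scene",d); np.savez("pin.npz",a=a,d=d)
K,D,Rm,t=cam("scene"); 
u0,v0=300,190; c=cv2.resize(a[190:250,300:360],(600,600),interpolation=3); cv2.imwrite("pics/v6.png",c)
o=-Rm.T@t; dirh=np.array([o[0]-.647,o[1]-.134]); dirh/=np.hypot(*dirh)
m=(abs(P[...,0]-.647)<.02)&(abs(P[...,1]-.134)<.02)
for lo in np.arange(.05,.12,.005):
    k=m&(P[...,2]>=lo)&(P[...,2]<lo+.005); q=P[k]
    if len(q): print(round(lo,3),len(q),q.mean(0).round(4),q.min(0)[:2].round(4),q.max(0)[:2].round(4))
print(dirh)
E
```

```text
time: 22.78
position: [0.6478, 0.1335, 0.0819]
tool_rot: [3.141, -0.023, -0.0]
ft_force: [0.1, 0.2, -0.9]
grip_width: 0.248
grip_force: 20.0
t 22.77 p [0.6478 0.1335 0.0819] x [ 1.    -0.014 -0.   ] y [-0.014 -1.     0.   ] z [-0. -0. -1.] F [ 0.1  0.2 -0.9] w 0.0215 gf 20.0 q [ 0.18  0.48 -0.55  1.54  0.26  1.2  -2.01]
0.05 36 [0.651  0.1356 0.0532] [0.6303 0.1167] [0.6664 0.1519]
0.055 101 [0.6473 0.1356 0.0569] [0.6272 0.1149] [0.6661 0.1524]
0.06 3 [0.6422 0.1262 0.0607] [0.6332 0.1188] [0.6595 0.1406]
0.065 1 [0.6471 0.1358 0.068 ] [0.6471 0.1358] [0.6471 0.1358]
0.07 4 [0.6514 0.1363 0.0728] [0.648  0.1343] [0.6534 0.1379]
0.075 5 [0.6508 0.1346 0.0776] [0.6475 0.1283] [0.6526 0.1373]
0.08 4 [0.6509 0.1369 0.0837] [0.6488 0.1351] [0.6531 0.1386]
0.085 6 [0.6503 0.1335 0.0866] [0.6472 0.1288] [0.6526 0.1374]
0.09 3 [0.6513 0.1343 0.0923] [0.6475 0.1306] [0.6532 0.1367]
0.095 3 [0.6535 0.1345 0.0974] [0.6528 0.1321] [0.654  0.1363]
0.105 2 [0.6582 0.139  0.1095] [0.6572 0.1356] [0.6592 0.1423]
0.11 11 [0.657  0.1361 0.1125] [0.6502 0.1163] [0.6598 0.1513]
0.115 12 [0.6569 0.1374 0.1166] [0.6503 0.116 ] [0.6596 0.1523]
[0.52663327 0.85009258]
```

View pics/v6.png

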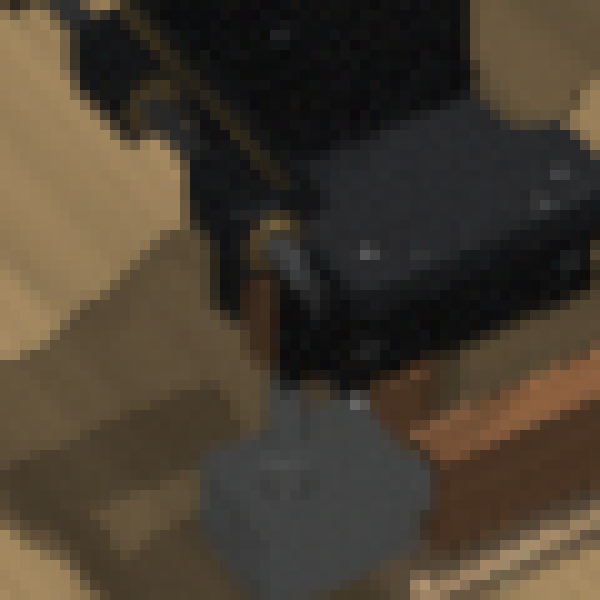

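The picture shows the shank at crop (287,430) right above the ear; its centre line at scene u≈328.3 matches the hole (328.4). I lower it gently and watch the force.

```bash
python3 -m handwheel '[[0,0,0,0.006,0,0,0],[0,0,0,0.005,0,0,0],[0,0,0,0,0,0,0]]';  python3 -m handwheel '[[0,0,0,0.002,0,0,0],[0,0,0,0.001,0,0,0],[0,0,0,0,0,0,0]]'
```

```text
time: 23.2
position: [0.6474, 0.1338, 0.0704]
tool_rot: [3.141, -0.022, -0.002]
ft_force: [0.1, 0.1, -0.8]
grip_width: 0.245
grip_force: 20.0
time: 23.58
position: [0.6478, 0.134, 0.068]
tool_rot: [3.141, -0.022, -0.0]
ft_force: [-0.9, 0.2, -0.4]
grip_width: 0.244
grip_force: 20.0
```

```bash
python3 -m handwheel '[[0,0,0,0.003,0,0,0],[0,0,0,0.003,0,0,0],[0,0,0,0,0,0,0]]';  python3 -m handwheel '[[0,0,0,0.003,0,0,0],[0,0,0,0.003,0,0,0],[0,0,0,0,0,0,0]]'
```

```text
time: 23.95
position: [0.6475, 0.1338, 0.0615]
tool_rot: [3.141, -0.022, -0.001]
ft_force: [0.0, 0.6, -0.3]
grip_width: 0.244
grip_force: 20.0
time: 24.32
position: [0.6476, 0.1339, 0.0556]
tool_rot: [3.141, -0.022, -0.001]
ft_force: [0.6, -0.5, -1.5]
grip_width: 0.245
grip_force: 20.0
```

```bash
python3 -m handwheel '[[0,0,0,0.002,0,0,0],[0,0,0,0.002,0,0,0],[0,0,0,0,0,0,0]]';  python3 -m handwheel '[[0,0,0,0.003,0,0,0],[0,0,0,0.003,0,0,0],[0,0,0,0,0,0,0]]'
```

```text
time: 24.7
position: [0.6476, 0.1339, 0.0518]
tool_rot: [3.141, -0.022, -0.001]
ft_force: [-0.2, 0.2, -0.5]
grip_width: 0.246
grip_force: 20.0
time: 25.08
position: [0.6475, 0.1339, 0.0456]
tool_rot: [3.141, -0.022, -0.001]
ft_force: [0.0, -0.2, -1.3]
grip_width: 0.25
grip_force: 20.0
```

Through both ears (tip about 28 mm). I go on towards the home height, reported at about 0.0324.

```bash
python3 -m handwheel '[[0,0,0,0.004,0,0,0],[0,0,0,0.004,0,0,0],[0,0,0,0.003,0,0,0],[0,0,0,0,0,0,0]]';  python3 -m handwheel '[[0,0,0,0.001,0,0,0],[0,0,0,0.001,0,0,0],[0,0,0,0,0,0,0]]'
```

```text
time: 25.58
position: [0.6475, 0.1339, 0.0345]
tool_rot: [3.141, -0.022, -0.001]
ft_force: [-0.3, -0.0, -0.8]
grip_width: 0.245
grip_force: 20.0
time: 25.95
position: [0.6478, 0.134, 0.033]
tool_rot: [3.141, -0.022, -0.0]
ft_force: [0.6, -0.2, -0.7]
grip_width: 0.25
grip_force: 20.0
```

```bash
python3 -m handwheel '[[0,0,0,0.001,0,0,0],[0,0,0,0.001,0,0,0],[0,0,0,0,0,0,0]]';  python3 -m handwheel '[[0,0,0,0.001,0,0,0],[0,0,0,0,0,0,0]]'
```

```text
time: 26.32
position: [0.6481, 0.1344, 0.0324]
tool_rot: [-3.141, 0.021, -0.001]
ft_force: [-1.8, -0.1, 7.5]
grip_width: 0.247
grip_force: 20.0
time: 26.58
position: [0.6482, 0.1346, 0.0323]
tool_rot: [-3.141, 0.021, -0.002]
ft_force: [-3.9, -1.0, 9.6]
grip_width: 0.247
grip_force: 20.0
```

```bash
python3 -m handwheel '[[0,0,0,-0.002,0,0,0],[0.06,0,0,0,0,0,0],[0.06,0,0,0,0,0,0],[0.06,0,0,0,0,0,0],[0.06,0,0,0,0,0,0],[0.06,0,0,0,0,0,0],[0.06,0,0,0,0,0,0],[0.06,0,0,-0.03,0,0,0],[0.06,0,0,-0.05,0,0,0],[0.06,0,0,-0.05,0,0,0],[0.06,0,0,0,0,0,0]]'
python3 tgt.py .553 .134 .1623 -1.1
python3 - <<'E'
from h import *
a,d=ctrl.get_image("scene"); P=cloud("scene",d)
cv2.imwrite("pics/v7.png",cv2.resize(a[190:270,290:410],(780,520),interpolation=3))
m=(abs(P[...,0]-.647)<.02)&(abs(P[...,1]-.134)<.02)&(P[...,2]>.06)&(P[...,2]<.1); q=P[m]; print("knob",q.mean(0).round(4),np.percentile(q[:,2],[50,90,98]).round(4)); t=q[q[:,2]>.083]; print(t.mean(0))
E
```

```text
time: 27.95
position: [0.6508, 0.1353, 0.1676]
tool_rot: [-3.14, 0.022, -0.015]
ft_force: [0.0, -0.2, -0.3]
grip_width: 0.694
grip_force: 0.0
t 27.95 p [0.6508 0.1353 0.1676] x [ 1.    -0.014  0.009] y [-0.014 -1.    -0.002] z [ 0.009  0.002 -1.   ] F [ 0.  -0.2 -0.3] w 0.0604 gf 0.0 q [ 0.18  0.41 -0.57  1.44  0.23  1.34 -1.98]
shift [-0.0979  0.0026  0.0044] turn z 0.31 yaw -0.79
knob [0.6522 0.1372 0.0794] [0.0824 0.0897 0.0913]
[0.65000874 0.13467507 0.08800814]
```

View pics/v7.png

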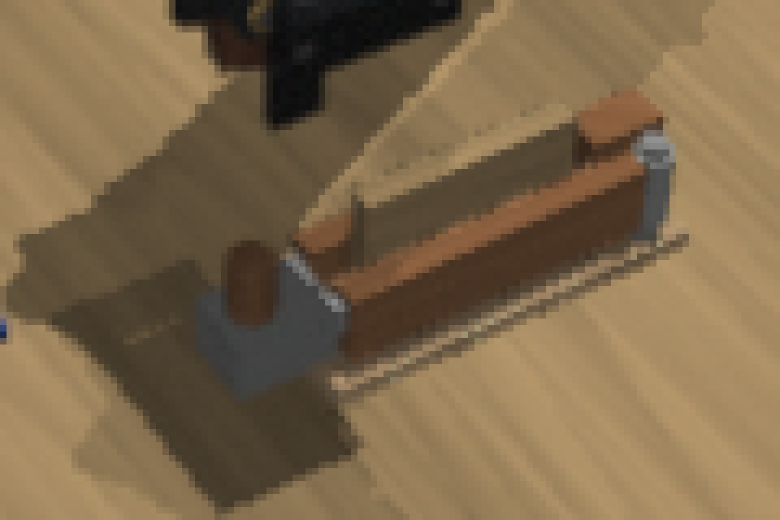

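The pin is home: knob at crop (250,280), its top at z≈0.088, resting on the ear. The plaque stands between the shut jaws. Now the final squeeze.

```bash
python3 -m handwheel '[[0.087,-0.032,0,0,0,0,0],[0.087,-0.032,0,0,0,0,0],[0.087,-0.0315,0.001,0,0,0,0.3],[0.087,0,0,0,0,0,0],[0.087,0,0,0,0,0,0]]' 30; python3 tgt.py .553 .134 .014 -1.1
```

```text
time: 28.62
position: [0.5524, 0.1337, 0.1612]
tool_rot: [3.141, -0.031, -0.001]
ft_force: [-0.4, -0.3, -0.4]
grip_width: 0.995
grip_force: 0.0
t 28.62 p [0.5524 0.1337 0.1612] x [ 1.    -0.02  -0.001] y [-0.02  -1.     0.001] z [-0.001 -0.    -1.   ] F [-0.4 -0.3 -0.4] w 0.0866 gf 0.0 q [ 0.25  0.22 -0.61  1.69  0.13  1.28 -1.97]
shift [ 0.0007 -0.0004  0.1472] turn z -0.03 yaw -1.13
```

```bash
python3 -m handwheel '[[0.087,0,0,0.04,0,0,0],[0.087,0,0,0.04,0,0,0],[0.087,0,0,0.03,0,0,0],[0.087,0,0,0.02,0,0,0],[0.087,0,0,0.01,0,0,0],[0.087,0,0,0.006,0,0,0],[0.087,0,0,0,0,0,0]]'; python3 tgt.py
```

```text
time: 29.5
position: [0.5528, 0.1344, 0.0164]
tool_rot: [-3.141, 0.03, -0.001]
ft_force: [0.3, -0.6, 0.4]
grip_width: 0.996
grip_force: 0.0
t 29.5 p [0.5528 0.1344 0.0164] x [ 1.    -0.019  0.001] y [-0.019 -1.    -0.   ] z [ 0.001  0.    -1.   ] F [ 0.3 -0.6  0.4] w 0.0867 gf 0.0 q [ 0.21  0.36 -0.58  1.83  0.23  1.01 -2.05]
```

```bash
python3 -m handwheel '[[0.03,0,0,0,0,0,0],[0.03,0,0,0,0,0,0],[0.03,0,0,0,0,0,0],[0.03,0,0,0,0,0,0],[0.03,0,0,0,0,0,0],[0.03,0,0,0,0,0,0],[0.03,0,0,0,0,0,0],[0.03,0,0,0,0,0,0]]' 30; python3 tgt.py
```

```text
time: 30.5
position: [0.5524, 0.1351, 0.0161]
tool_rot: [-3.141, 0.03, -0.001]
ft_force: [0.5, 4.8, -1.8]
grip_width: 0.546
grip_force: 30.0
t 30.5 p [0.5524 0.1351 0.0161] x [ 1.    -0.019  0.   ] y [-0.019 -1.    -0.001] z [ 0.     0.001 -1.   ] F [ 0.5  4.8 -1.8] w 0.0475 gf 30.0 q [ 0.21  0.36 -0.58  1.83  0.23  1.01 -2.05]
```

```bash
python3 -m handwheel '[[0.03,0,-0.0008,0,0,0,0],[0.03,0,0,0,0,0,0],[0.03,0,0,0,0,0,0],[0.03,0,0,0,0,0,0]]' 35
python3 - <<'E'
from h import *
st(); print(ctrl.close_job())
E
```

```text
time: 31.0
position: [0.5524, 0.1351, 0.0161]
tool_rot: [3.141, -0.03, 0.0]
ft_force: [0.8, 2.1, 0.7]
grip_width: 0.543
grip_force: 35.0
t 31.0 p [0.5524 0.1351 0.0161] x [ 1.    -0.019  0.   ] y [-0.019 -1.     0.   ] z [ 0. -0. -1.] F [0.8 2.1 0.7] w 0.0473 gf 35.0 q [ 0.21  0.36 -0.58  1.83  0.23  1.01 -2.05]
the job is handed in; nothing more can be done
None
```

I handed the job in at 31 s: the taller plaque stands in the jig, the jaw is shut, the pin is fully home, and the gripper is squeezing both jaws at 35 N; no verdict was shown.

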